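# Load a contour specimen against both stops of a measuring slide

### The arm

A 6-joint arm with a two-finger parallel gripper is mounted at the origin on the work surface. World frame = base frame: x ahead of the robot, y to its left, z up, the work surface at z = 0. Lengths are in mm, angles in degrees, forces in N, time in s.
With the tool pointing down it reaches from about 275 to 975 mm from the base axis. Payload 8.4 kg.
Tool frame: the origin (TCP) lies midway between the tips of the shut fingers; the grasp point (between the pads) lies 19 mm behind it; z points along the fingers, y is the line along which they close (so a half turn about z gives the same grasp; the last joint's range is limited). The gripper opens to 92 mm and grips with 3 to 60 N. Pads are 20 mm wide; open, the fingers measure 128 mm over their backs; the gripper's body (75 mm by 189 mm) begins 69 mm behind the grasp point.
Start: joints at [74.805, 20.225, 93.587, -0, 66.188, -0.138], TCP at [162.364, 603.544, 214.583] pointing down, gripper open.
Joint ranges: [-150.9, 150.9], [-52.94, 120.26], [3.33, 152.33], [-74.26, 254.26], [0, 154.13], [-172.89, 172.89]. Speed limits (degrees/s): [127.2, 127.2, 159.86, 180, 180, 180].

### API

Orientations are given as a 3x3 rotation matrix whose columns are the frame's x, y, z axes.
In Python, from plant import ctrl, optics, hand_in gives the robot as it stands.
- The arm moves only by the tool play_rows, never from a script. Its argument "motion" is a list of rows, each a list of 7 numbers: the finger opening in mm, from 0 to 91.9, then the shift along the tool's x, y, z normalised to -1 to 1, where 1 is 15 cm, then the turn, a rotation vector about the tool's x, y, z normalised to -1 to 1, where 1 is 30 degrees. In form: [[gripper, tx, ty, tz, ax, ay, az], ...]. A call has 1 to 12 rows; each row is the pose to reach, as a shift and turn from the pose commanded when the call began, along the tool's axes at that moment; what a row does not reach only later rows make up. A row lasts 1/8 s, in which the tool goes at most 62.5 mm and 10.7 degrees, less where a joint would pass 70% of its speed; a pose out of reach is approached as far as the arm can. A call with a number of a shift or a turn outside -1 to 1 is refused whole. A call with a gripper value outside its range is refused whole. The fingers move at their own pace and stop on an object; "grip_force" is the grip in N (left out, the last holds). Time passes only in rows, so rows that repeat a pose let the fingers close. It gives the time, the measured TCP pose, the force, the opening and the grip force at its end, in the units of the state.
- ctrl.observe(): the state, without advancing time (a new reading comes with each control period).
- optics.snapshot(name): name is "side" or "top"; returns a dict with "pixels" (420x560x3 uint8, blue, green, red), "camera_matrix" (3x3 intrinsics, pixels), "R" (3x3) and "t" (3): a world point X has camera coordinates R X + t. Camera axes: x right, y down, z forward; pixel columns grow to the right and rows downward; lengths in mm; the calibration is good to about 2 mm. A picture is of the moment at which its call begins. There is no depth.
- hand_in(): hands the job in; it is judged then, once.
The state is a dict: "clock": time; "q": joint angles; "joint_velocities": joint speeds; "effort": joint torques, N m; "ee_pos": TCP position; "orientation": TCP orientation; "wrist_force": force on the tool from outside, world axes, zero at the start; "ft_torque": the same for the moment, N m; "gripper_width": finger opening in mm; "gripper_force": force on a finger pad.
Only numpy, scipy, OpenCV 4.12 (cv2) and the standard library are available. Lean on these libraries where they do the work, as an engineer would, in place of code of your own. Each camera call takes 0.05 s, during which the arm holds its last target. There are 200 camera calls.

### The job

First push the carriage of the loading slide along its rails, by its black-capped post, until it is fully home against the red end block. Then fetch the blue specimen from the rubber mat, set it flat on the carriage with its long side along the long yellow stop, and press it into the corner with a light but definite push, without ramming it, so that it bears squarely on both yellow stops at once. Finish while still holding it pressed there, as if for a colleague to fasten the clamp: do not let go, and leave the brass block, the ring gauge and the mouse where they are.

Things in the scene. Friction and masses are not known exactly. Their poses are not given: they have to be found in the camera images.
- carriage (a joint): Sliding carriage of the loading slide: an aluminium plate 130 (x) x 160 (y) x 12 mm whose top is 52 mm above the table. Value in m: 0 = far end from the red block, 0.100 = fully home against the red block (hard stop). It grows as the carriage moves along +y of the slide (towards the red block). It slides with about 4 N of friction and stays where it is left; it starts between 0 and 0.05.
- slide_base: Fixed dark granite bed of the slide, 170 (x) x 340 (y) x 30 mm, with two steel rails along its own y axis, a red end block at its +y end and a black one at its -y end (both up to 48 mm above the table). Origin: centre of its underside, on the table. Its place and yaw vary; z is up. The carriage and the stops share its axes.
- handle_top (a point): Centre of the flat top of the carriage's upright post: a steel post 16 mm in diameter with a black cap 20 mm in diameter and 16 mm high, standing 44 mm above the carriage's top plate (the cap is 80 to 96 mm above the table). It moves with the carriage. There is free space all round the post above the plate.
- nest (a point): Point on the carriage's top plate where the middle of the specimen's underside lies when it is fully seated in the corner; it moves with the carriage and its axes are those of the slide. Side stop's contact face: 20 mm from it towards +x. End stop's: 32 mm towards +y. Friction of plate and stops is about 0.6: bearing down while pushing sideways takes push off the stops.
- side_stop (a point): Long yellow stop bar fixed on the carriage at its +x edge, 14 (x) x 90 (y) x 10 mm high. The point is the middle of the top edge of its -x face, which is the contact face.
- end_stop (a point): Short yellow stop bar fixed on the carriage at its +y edge, 70 (x) x 14 (y) x 10 mm high. The point is the middle of the top edge of its -y face, which is the contact face. With the side stop it makes an inner right-angled corner at the carriage's +x, +y side.
- specimen: Loose blue aluminium block, 40 (x) x 64 (y) x 44 mm high, with bare aluminium ridges (at most 6 mm high, 24 mm along x) on its top; about 0.3 kg. Origin: centre of its underside; z up. It starts upright on the mat. Either end may face the end stop. A grip across its 40 mm width with the fingertips at least 14 mm above its underside clears the stops.
- mat: Fixed black rubber mat, 280 (x) x 160 (y) x 4 mm. Origin: centre of its underside. The specimen and the brass block stand on it, about 140 mm apart, one towards each end of its x axis; which is where varies.
- brass_block: Bystander: loose brass block 36 (x) x 48 (y) x 34 mm, 0.5 kg, on the mat. Origin: centre of its underside. Leave alone.
- ring_gauge: Bystander: loose steel ring, 50 mm outside, 28 mm bore, 18 mm high, on the table beyond the slide and the mat. Origin: centre of its underside. Leave alone.
- mouse: Bystander: black computer mouse about 105 x 60 x 33 mm, on the table to the left of the slide. Origin: centre of its underside. Leave alone.
There are look-alikes about, which are no part of the job. Of the things that look like the specimen, take the one that is farthest to the robot's right at the start.

How it is judged (in metres and radians):
On the way, in this order (a step that is already met when the one before it is completed fails the run):
1. the carriage is home against the red end block (within 2.5 mm) while the specimen is still where it lay on the mat (within 20 mm) (value of joint carriage above 0.0975 m and distance of specimen from where it was at the start of the episode below 0.02 m), for 0.2 s.
2. with the carriage home, the fingers press the specimen on both stops at once, square and flat (value of joint carriage above 0.0975 m and horizontal distance between specimen and nest below 0.003 m and z of specimen in the frame of nest between -0.003 and 0.003 m and angle between the y axis of specimen and the y axis of nest, either way round below 0.04 rad and angle between specimen's own z axis and vertical below 0.05 rad and contact force between specimen and carriage_c3 above 2 N and contact force between specimen and carriage_c4 above 2 N and contact force between specimen and the fingers above 1 N), for 0.3 s.
At the end, for the whole second after the job is handed in: Carriage within 2.5 mm of home; specimen flat (3 mm, 0.05 rad), within 3 mm of its seat and 0.04 rad of square, pressed on each yellow stop with over 2 N, still held by the fingers (over 1 N), at rest; bystanders within 30 mm of their starts (all of step 2 and linear speed of specimen below 0.01 m/s and distance of each of brass_block, ring_gauge, mouse from where it was at the start of the episode below 0.03 m); the arm keeps its last pose, push and grip.
It fails at once if the specimen is rammed into a stop with more than 60 N (contact force between specimen and carriage_c3 above 60 N or contact force between specimen and carriage_c4 above 60 N).
It fails at once if the brass block is moved by more than 30 mm (distance of brass_block from where it was at the start of the episode above 0.03 m).
It fails at once if the ring gauge is moved by more than 30 mm (distance of ring_gauge from where it was at the start of the episode above 0.03 m).
It fails at once if the mouse is moved by more than 30 mm (distance of mouse from where it was at the start of the episode above 0.03 m).
It also fails if it takes over 67 s, if anything falls off the work surface, if the arm or the gripper's body presses on something with over 40 N, if the wrist force passes 120 N, or if a joint passes its speed limit or range.

## Working session

There is one attempt and no reset: what is moved stays moved. The work goes in short steps, Python scripts to look and compute and a tool call to move; the robot and the scene stay as the last step left them, time stands still between calls to the robot, and variables do not carry over. Pictures are saved under pics/ and viewed, at most 10 in all, crops included, and the job is handed in when it is done.

Besides the shell and the picture viewer there is one more tool, called after ">>>" in YAML: its name, and indented under it one key for each argument. play_rows: Moves the arm, as the interface text tells. Scaled input: -1 to 1 covers 15 cm each way for a shift and 30 degrees each way for a turn. Its arguments: {"type":"object","properties":{"motion":{"type":"array","items":{"type":"array","items":{"type":"number"}}},"grip_force":{"type":"number"}},"required":["motion"]}

```bash
mkdir -p pics; python3 - <<'E'
from plant import ctrl, optics
import cv2
for n in("side","top"):
    s=optics.snapshot(n); cv2.imwrite(f"pics/{n}0.png",s["pixels"]); print(n,s["camera_matrix"],s["R"],s["t"])
o=ctrl.observe(); print(o)
E
```

```text
side [[456.13530694   0.         280.3374384 ]
 [  0.         456.13530694 210.5521667 ]
 [  0.           0.           1.        ]] [[ 0.99898011 -0.03900171  0.02275091]
 [-0.00338716 -0.56718113 -0.82358612]
 [ 0.04502515  0.82266909 -0.56673477]] [-553.57504889  132.27577766  901.86448288]
top [[382.85706563   0.         277.63640851]
 [  0.         382.85706563 205.85714081]
 [  0.           0.           1.        ]] [[-0.01527318 -0.99978041  0.01434798]
 [-0.99703769  0.0141463  -0.07560239]
 [ 0.07538282 -0.01546016 -0.99703481]] [102.00344242 562.48538925 871.31838216]
{'clock': 0.1, 'q': array([ 7.48043066e+01,  2.02576307e+01,  9.36220631e+01,  5.62676724e-04,
        6.61861714e+01, -1.37400948e-01]), 'joint_velocities': array([ 0.00862843, -0.00621814, -0.10824927,  0.01624758,  0.02723597,
        0.01291186]), 'effort': array([ 1.00006549e-03, -5.94905913e+01, -3.34930766e+01,  6.98900199e-02,
        1.83439959e-02,  3.10508611e-06]), 'ee_pos': array([162.26523098, 603.14770018, 213.96898089]), 'orientation': array([[-9.65660972e-01,  2.59805296e-01, -3.09989856e-04],
       [ 2.59805480e-01,  9.65660337e-01, -1.10701468e-03],
       [ 1.17366335e-05, -1.14953793e-03, -9.99999339e-01]]), 'wrist_force': array([ 0.1089355 ,  0.50180334, -0.6025956 ]), 'ft_torque': array([ 0.04198026,  0.00942078, -0.03241069]), 'gripper_force': 0.0, 'gripper_width': 91.86363288455819}
```

View pics/top0.png

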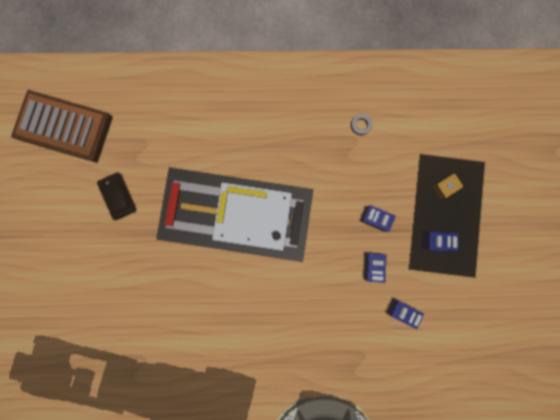

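View pics/side0.png

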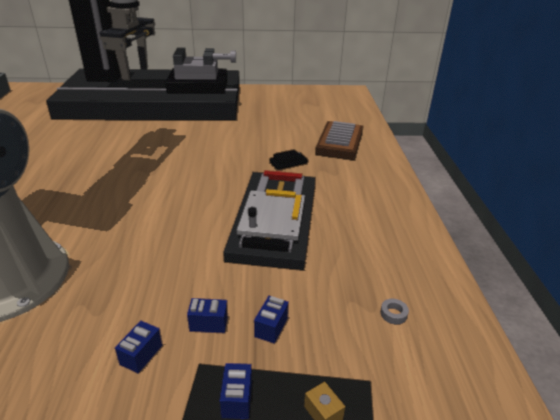

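The top view shows the slide with red block at (172,204), cap at (276,236) and the two yellow stops around (245,190) and (222,207). The right-most blue block is on the mat at (442,242), the brass is at (450,185). The side view agrees: red block at the far end, and the blue block on the mat is at (237,390).

```bash
cat > h.py <<'E'
import numpy as np, cv2
from plant import ctrl, optics
def ray(s,uv,z):
    uv=np.atleast_2d(uv).astype(float)
    d=(np.linalg.inv(s["camera_matrix"])@np.c_[uv,np.ones(len(uv))].T).T@s["R"]
    c=-s["R"].T@s["t"]
    return c+d*((z-c[2])/d[:,2])[:,None]
def tri(s1,p1,s2,p2):
    P=[s["camera_matrix"]@np.c_[s["R"],s["t"]] for s in(s1,s2)]
    X=cv2.triangulatePoints(P[0],P[1],np.float64(p1).reshape(2,1),np.float64(p2).reshape(2,1))[:,0]
    return X[:3]/X[3]
def blobs(mask,amin=15):
    cs,_=cv2.findContours(mask.astype(np.uint8),cv2.RETR_EXTERNAL,cv2.CHAIN_APPROX_NONE)
    return [c for c in cs if cv2.contourArea(c)>amin]
E
python3 - <<'E'
from h import *
s=optics.snapshot("top"); im=s["pixels"]; hsv=cv2.cvtColor(im,cv2.COLOR_BGR2HSV)
H,S,V=[hsv[...,i].astype(int) for i in range(3)]
np.set_printoptions(precision=1,suppress=True)
def rep(n,m,z):
    for c in blobs(m):
        b=cv2.boxPoints(cv2.minAreaRect(c)); w=ray(s,b,z)[:,:2]
        e=w-np.roll(w,-1,0); l=np.linalg.norm(e,axis=1)
        k=l.argmax(); print(n,cv2.minAreaRect(c)[0],"ctr",w.mean(0),"size",l[:2],"longdir",np.degrees(np.arctan2(e[k,1],e[k,0]))%180)
roi=np.zeros(H.shape,bool); roi[160:270,155:320]=1
rep("yellow",roi&(H>20)&(H<35)&(S>150)&(V>120),62)
rep("plate",roi&(S<50)&(V>140),52)
rep("red",roi&((H<6)|(H>174))&(S>150)&(V>80),48)
rep("bed",roi&(V<75),30)
r2=np.zeros(H.shape,bool); r2[150:280,408:490]=1
rep("bluetop",r2&(H>110)&(H<130)&(S>120)&(V>85),48)
rep("blueall",r2&(H>110)&(H<130)&(S>120)&(V>40),48)
rep("ridges",r2&(S<80)&(V>130),54)
print(np.unique(V[225:255,425:462][H[225:255,425:462]>110])[-60:])
a=cv2.resize(im[160:265,155:320],None,fx=4,fy=4,interpolation=cv2.INTER_CUBIC)
b=cv2.resize(im[220:265,415:475],None,fx=4,fy=4,interpolation=cv2.INTER_CUBIC)
c=np.zeros((600,660,3),np.uint8); c[:420]=a; c[420:600,:240]=b; cv2.imwrite("pics/c1.png",c)
E
```

```text
yellow (221.7310791015625, 207.0364990234375) ctr [560.  218.2] size [63.8  9.5] longdir 170.78676825878082
yellow (246.50733947753906, 191.45111083984375) ctr [593.9 163.1] size [ 8.3 83.7] longdir 80.6368731491933
plate (234.88067626953125, 213.33773803710938) ctr [546.5 190.1] size [128.8 262.5] longdir 80.49515514704358
red (172.1241455078125, 203.96310424804688) ctr [569.7 331.4] size [94.3 19.1] longdir 170.3941616557286
bed (275.7500305175781, 235.25001525878906) ctr [495.7  99.2] size [11.3 13. ] longdir 44.2041371552494
bed (295.8426208496094, 222.68495178222656) ctr [524.   52.6] size [95.6 26.8] longdir 168.92052717229998
bed (195.80343627929688, 207.72854614257812) ctr [561.7 281.9] size [66.4 90. ] longdir 80.0704345720588
bed (229.2689208984375, 213.46351623535156) ctr [547.8 205.1] size [162.9 311.6] longdir 80.19589702434237
bluetop (443.5, 240.5) ctr [ 478.2 -278.9] size [61.4 38.2] longdir 89.1309564691697
blueall (443.173095703125, 240.86538696289062) ctr [ 477.4 -278.1] size [38.8 61.5] longdir 86.4233917486579
ridges (454.5, 242.0) ctr [ 474.6 -300.9] size [ 6.8 22.3] longdir 177.09364722819512
ridges (449.0, 241.0) ctr [ 477.  -288.6] size [22.3  4.5] longdir 177.16236132250626
ridges (439.5, 241.0) ctr [ 477.3 -267.1] size [ 6.8 22.3] longdir 177.26538484699023
ridges (450.00006103515625, 185.00003051757812) ctr [ 603.3 -297.1] size [13.1 12.7] longdir 133.25202521831565
[ 94  95  96  97  98  99 100 101 102 103 104 105 106 107 108 109 110 111
 112 113 114 115 116 117 118 119 120 121 122 123 124 125 126 128 130 131
 132 133 134 135 136 137 138 139 140 142 143 144 147 148 149 150 154 155
 156 157 158 159 161 163]
```

View pics/c1.png

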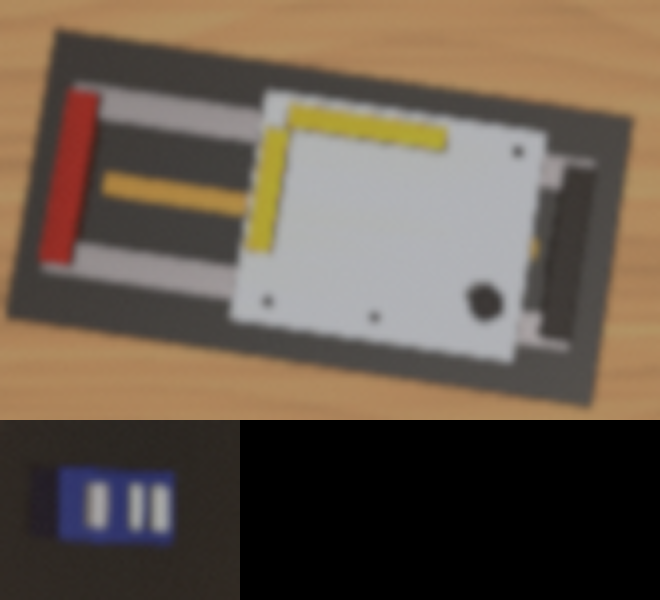

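The crop confirms the cap at about (276,235) and a slide yaw near -9.6°. The specimen's long side is at about 87°, with its top centre near (478,-279).

```bash
cat >> h.py <<'E'
A=80.4
ey=np.array([np.cos(np.radians(A)),np.sin(np.radians(A)),0]); ex=np.array([ey[1],-ey[0],0])
def go(p,ang,o=None):
    "tool-axis shift (mm, norm) and turn about tool z to reach p with tool y at ang deg, pointing down"
    from scipy.spatial.transform import Rotation as Ro
    o=o or ctrl.observe(); R=np.array(o["orientation"]); d=R.T@(np.array(p)-o["ee_pos"])
    a=np.radians(ang); y=np.array([np.cos(a),np.sin(a),0]); z=np.array([0,0,-1.]); T=np.c_[np.cross(y,z),y,z]
    w=Ro.from_matrix(R.T@T).as_rotvec(degrees=True)
    print("pos",o["ee_pos"].round(1),"shift n",(d/150).round(3),"turn n",(w/30).round(3),"F",o["wrist_force"].round(1))
E
python3 - <<'E'
from h import *
s=optics.snapshot("top"); cap=ray(s,[276,235.3],96)[0]
print("cap",cap)
s2=optics.snapshot("side"); im=s2["pixels"]
m=np.zeros(im.shape[:2],bool); m[200:232,244:262]=1
for c in blobs(m&(im.max(2)<60),10): print(cv2.boundingRect(c), tri(s,[276,235.3],s2,[252.5,210]))
p=cap-ey*60; p[2]=130; print("target",p); go(p,A)
E
```

```text
cap [495.69890743  99.29999078  96.        ]
(248, 207, 8, 11) [496.84018808  99.27742217  91.58716827]
target [485.69278263  40.14022856 130.        ]
pos [162.3 603.3 214.2] shift n [-3.057 -3.065  0.563] turn n [-0.001 -0.    -0.182] F [ 0.4 -0.6 -0.1]
```

>>> play_rows:
  motion:
    - [0,-0.25,-0.25,0,0,0,-0.09]
    - [0,-0.5,-0.5,0,0,0,-0.18]
    - [0,-0.75,-0.75,0,0,0,-0.18]
    - [0,-1,-1,0,0,0,-0.18]
    - [0,-1,-1,0,0,0,-0.18]

```text
clock: 0.88
ee_pos: [269.3, 417.1, 214.7]
orientation: [[-0.985, 0.171, 0.0], [0.171, 0.985, -0.001], [-0.0, -0.001, -1.0]]
wrist_force: [-0.3, 0.4, 1.1]
gripper_width: 44.0
gripper_force: 0.0
```

>>> play_rows:
  motion:
    - [0,-0.25,-0.25,0,0,0,0]
    - [0,-0.5,-0.5,0,0,0,0]
    - [0,-0.75,-0.75,0,0,0,0]
    - [0,-1,-1,0,0,0,0]
    - [0,-1,-1,0,0,0,0]

```text
clock: 1.5
ee_pos: [392.6, 245.2, 214.7]
orientation: [[-0.985, 0.171, 0.001], [0.171, 0.985, 0.0], [-0.001, 0.0, -1.0]]
wrist_force: [0.1, 0.2, -0.4]
gripper_width: 0.7
gripper_force: 0.0
```

```bash
python3 -c "
from h import *
go([485.7,40.1,130],A)"
```

```text
pos [392.6 245.2 214.7] shift n [-0.846 -1.241  0.565] turn n [ 0.     0.001 -0.009] F [ 0.1  0.2 -0.4]
```

>>> play_rows:
  motion:
    - [0,-0.25,-0.3,0,0,0,0]
    - [0,-0.5,-0.6,0,0,0,0]
    - [0,-0.75,-0.9,0,0,0,0]
    - [0,-0.85,-1,0.1,0,0,-0.009]
    - [0,-0.85,-1,0.1,0,0,-0.009]

```text
clock: 2.12
ee_pos: [491.5, 77.7, 198.7]
orientation: [[-0.986, 0.165, -0.002], [0.165, 0.986, 0.0], [0.002, -0.0, -1.0]]
wrist_force: [0.2, -0.4, 0.1]
gripper_width: 0.4
gripper_force: 0.0
```

>>> play_rows:
  motion:
    - [0,0,-0.25,0,0,0,0]
    - [0,0,-0.25,0.25,0,0,0]
    - [0,0,-0.25,0.45,0,0,0]
    - [0,0,-0.25,0.45,0,0,0]
    - [0,0,-0.25,0.45,0,0,0]

```text
clock: 2.75
ee_pos: [485.9, 41.7, 133.2]
orientation: [[-0.987, 0.162, 0.001], [0.162, 0.987, 0.0], [-0.001, 0.0, -1.0]]
wrist_force: [0.4, 0.4, 0.1]
gripper_width: 0.7
gripper_force: 0.0
```

```bash
python3 -c "
from h import *
cap=np.array([496.,99.3,0])
p=cap-ey*40;p[2]=74
go(p,A)
cv2.imwrite('pics/s2.png',optics.snapshot('side')['pixels'][120:320,170:370].repeat(3,0).repeat(3,1))"
```

```text
pos [485.9  41.7 133.2] shift n [-0.002  0.123  0.395] turn n [0.001 0.002 0.009] F [0.4 0.4 0.1]
```

View pics/s2.png

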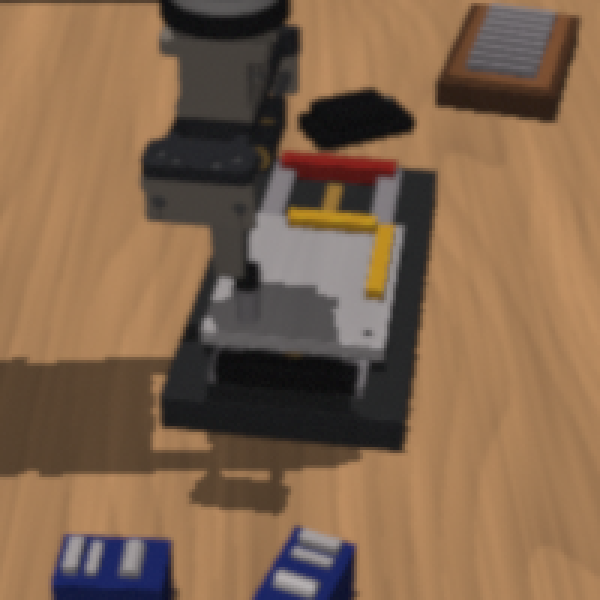

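>>> play_rows:
  motion:
    - [0,0,0,0.2,0,0,0]
    - [0,0,0,0.4,0,0,0]
    - [0,0,0.1,0.4,0,0,0]
    - [0,0,0.2,0.4,0,0,0]
    - [0,0,0.3,0.4,0,0,0]
    - [0,0,0.4,0.4,0,0,0]
    - [0,0,0.5,0.4,0,0,0]
    - [0,0,0.6,0.4,0,0,0]
    - [0,0,0.6,0.4,0,0,0]

```text
clock: 3.92
ee_pos: [500.3, 130.7, 72.3]
orientation: [[-0.987, 0.162, 0.0], [0.162, 0.987, 0.001], [-0.0, 0.001, -1.0]]
wrist_force: [-0.3, -0.9, -0.1]
gripper_width: 0.6
gripper_force: 0.0
```

>>> play_rows:
  motion:
    - [0,0,0.06,0,0,0,0]
    - [0,0,0.12,0,0,0,0]
    - [0,0,0.16,0,0,0,0]
    - [0,0,0.18,0,0,0,0]
    - [0,0,0.19,0,0,0,0]

```text
clock: 4.55
ee_pos: [504.4, 157.4, 71.9]
orientation: [[-0.987, 0.163, -0.001], [0.163, 0.987, -0.0], [0.001, -0.0, -1.0]]
wrist_force: [-1.7, -2.8, 0.8]
gripper_width: 0.2
gripper_force: 2.1
```

```bash
python3 - <<'E'
from h import *
o=ctrl.observe(); print(o["ee_pos"],o["wrist_force"])
s=optics.snapshot("top"); cv2.imwrite('pics/t3.png',cv2.resize(s["pixels"][150:270,150:320],None,fx=4,fy=4))
E
```

```text
[504.35381178 157.37272986  71.93741056] [-1.69044933 -2.81316717  0.83858288]
```

View pics/t3.png

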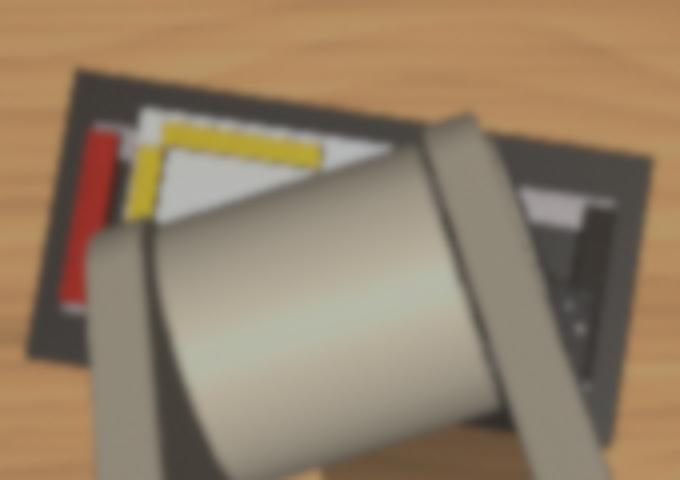

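The plate's left edge is at crop column ~138 and the red block ends at ~118, so roughly 10 mm remain.

>>> play_rows:
  motion:
    - [0,0,0.015,0,0,0,0]
    - [0,0,0.03,0,0,0,0]
    - [0,0,0.045,0,0,0,0]
    - [0,0,0.055,0,0,0,0]
    - [0,0,0.055,0,0,0,0]

```text
clock: 5.22
ee_pos: [505.9, 165.6, 72.0]
orientation: [[-0.987, 0.163, -0.0], [0.163, 0.987, 0.0], [0.0, 0.0, -1.0]]
wrist_force: [-3.2, -2.9, -1.1]
gripper_width: 0.8
gripper_force: 1.6
```

>>> play_rows:
  motion:
    - [0,0,0.01,0,0,0,0]
    - [0,0,0.02,0,0,0,0]
    - [0,0,0.02,0,0,0,0]

```text
clock: 5.6
ee_pos: [505.8, 166.1, 71.9]
orientation: [[-0.987, 0.162, -0.002], [0.162, 0.987, -0.004], [0.001, -0.004, -1.0]]
wrist_force: [-2.2, -16.1, 4.5]
gripper_width: 0.6
gripper_force: 9.0
```

>>> play_rows:
  motion:
    - [0,0,0.01,0,0,0,0]
    - [0,0,0.01,0,0,0,0]
    - [0,0,0.01,0,0,0,0]
    - [0,0,-0.1,0,0,0,0]
    - [0,0,-0.2,0,0,0,0]
    - [0,0,-0.25,-0.3,0,0,0]
    - [0,0,-0.4,-0.6,0,0,0]
    - [0,0,-0.7,-0.9,0,0,0]
    - [0,0,-1,-0.9,0,0,0]
    - [0,0,-1,-0.9,0,0,0]

```text
clock: 6.85
ee_pos: [482.3, 18.3, 208.0]
orientation: [[-0.986, 0.166, 0.003], [0.166, 0.986, 0.0], [-0.003, 0.001, -1.0]]
wrist_force: [0.0, -0.0, -0.6]
gripper_width: 0.7
gripper_force: 0.0
```

>>> play_rows:
  motion:
    - [85,0,-0.3,0,0,0,0.3]
    - [85,0,-0.6,0,0,0,0.6]
    - [85,0,-0.9,0,0,0,0.9]
    - [85,0,-1,0,0,0,1]
    - [85,0,-1,0,0,0,1]

```text
clock: 7.48
ee_pos: [457.8, -127.4, 206.9]
orientation: [[-0.773, 0.635, 0.0], [0.635, 0.773, 0.001], [0.0, 0.001, -1.0]]
wrist_force: [1.3, 0.4, -0.4]
gripper_width: 48.7
gripper_force: 0.0
```

```bash
python3 - <<'E'
from h import *
np.set_printoptions(precision=1,suppress=True)
go([477.8,-278.7,120],-2.9)
s=optics.snapshot("top"); im=s["pixels"]; hsv=cv2.cvtColor(im,cv2.COLOR_BGR2HSV)
H,S,V=[hsv[...,i].astype(int) for i in range(3)]
cv2.imwrite('pics/t4.png',im)
def rep(n,m,z):
    for c in blobs(m):
        b=cv2.boxPoints(cv2.minAreaRect(c)); w=ray(s,b,z)[:,:2]
        e=w-np.roll(w,-1,0); l=np.linalg.norm(e,axis=1); k=l.argmax(); print(n,cv2.minAreaRect(c)[0],"ctr",w.mean(0),"size",l[:2],"longdir",np.degrees(np.arctan2(e[k,1],e[k,0]))%180)
roi=np.zeros(H.shape,bool); roi[160:270,155:320]=1
Y=roi&(H>20)&(H<35)&(S>150)&(V>100)
rep("yellow",Y,62)
rep("red",roi&((H<6)|(H>174))&(S>150)&(V>80),48)
E
```

```text
pos [ 457.8 -127.4  206.9] shift n [-0.7 -0.7  0.6] turn n [ 0.  -0.   1.8] F [ 1.3  0.4 -0.4]
yellow (181.22567749023438, 200.95228576660156) ctr [574.8 307.7] size [63.8 11. ] longdir 170.4190370244713
yellow (206.4422149658203, 185.375732421875) ctr [608.7 252. ] size [ 8.5 84. ] longdir 80.42027788201455
red (171.73992919921875, 203.8070526123047) ctr [570.1 332.3] size [94.  16.5] longdir 170.39217697343136
```

View pics/t4.png

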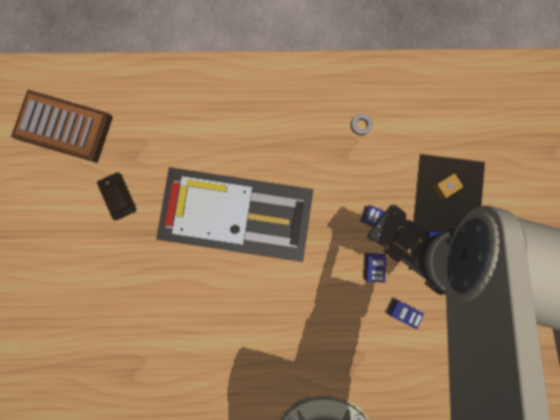

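The carriage is home: the plate abuts the red block, with the end stop at (181,201) and the side stop at (206,185). The arm is on its way to the mat.

>>> play_rows:
  motion:
    - [80,-0.2,-0.2,0,0,0,0.3]
    - [80,-0.4,-0.4,0,0,0,0.6]
    - [80,-0.6,-0.6,0,0,0,0.9]
    - [80,-0.7,-0.7,0,0,0,1]
    - [80,-0.7,-0.7,0,0,0,1]

```text
clock: 8.15
ee_pos: [472.6, -275.0, 206.8]
orientation: [[-0.354, 0.935, -0.0], [0.935, 0.354, 0.001], [0.001, 0.0, -1.0]]
wrist_force: [0.2, 0.7, -0.9]
gripper_width: 80.6
gripper_force: 0.0
```

>>> play_rows:
  motion:
    - [80,0,0,0.1,0,0,0.3]
    - [80,0,0,0.3,0,0,0.6]
    - [80,0,0,0.5,0,0,0.8]
    - [80,0,0,0.6,0,0,0.8]
    - [80,0,0,0.6,0,0,0.8]

```text
clock: 8.78
ee_pos: [471.8, -274.0, 116.5]
orientation: [[0.055, 0.998, -0.002], [0.998, -0.055, 0.001], [0.001, -0.002, -1.0]]
wrist_force: [-0.6, 0.8, 0.4]
gripper_width: 79.6
gripper_force: 0.0
```

```bash
python3 - <<'E'
from h import *
go([477.8,-278.7,20],-2.9)
s=optics.snapshot("side"); cv2.imwrite('pics/s5.png',cv2.resize(s["pixels"][220:,100:400],None,fx=2,fy=2))
E
```

```text
pos [ 471.8 -274.   116.5] shift n [-0.029  0.043  0.643] turn n [-0.003 -0.002 -0.008] F [-0.6  0.8  0.4]
```

View pics/s5.png

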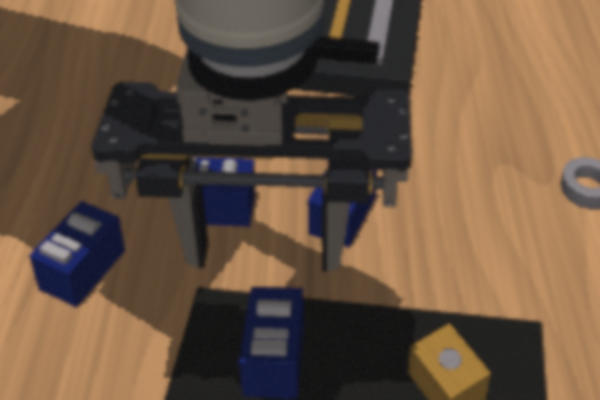

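The open fingers (tips at (195,265) and (332,268) in the crop) hang over the specimen at (272,340), so the line-up is right. Descending.

>>> play_rows:
  grip_force: 25
  motion:
    - [80,-0.03,0.043,0.1,0,0,-0.008]
    - [80,-0.03,0.043,0.3,0,0,-0.008]
    - [80,-0.03,0.043,0.5,0,0,-0.008]
    - [80,-0.03,0.043,0.64,0,0,-0.008]
    - [80,-0.03,0.043,0.64,0,0,-0.008]
    - [60,-0.03,0.043,0.64,0,0,-0.008]
    - [50,-0.03,0.043,0.64,0,0,-0.008]
    - [30,-0.03,0.043,0.64,0,0,-0.008]
    - [30,-0.03,0.043,0.64,0,0,-0.008]
    - [30,-0.03,0.043,0.64,0,0,-0.008]
    - [30,-0.03,0.043,0.64,0,0,-0.008]

```text
clock: 10.2
ee_pos: [478.0, -280.2, 21.4]
orientation: [[0.055, 0.998, -0.0], [0.998, -0.055, 0.0], [0.0, -0.0, -1.0]]
wrist_force: [-3.8, 0.5, 5.8]
gripper_width: 39.8
gripper_force: 25.0
```

>>> play_rows:
  motion:
    - [30,0,0,-0.1,0,0,0]
    - [30,0,0,-0.35,0,0,0]
    - [30,0,0,-0.6,0,0,0]
    - [30,0,0,-0.85,0,0,0]
    - [30,0,0,-0.95,0,0,0]
    - [30,0,0,-0.95,0,0,0]

```text
clock: 10.95
ee_pos: [478.7, -280.3, 164.3]
orientation: [[0.055, 0.998, 0.002], [0.998, -0.055, -0.001], [-0.001, 0.002, -1.0]]
wrist_force: [0.1, 0.6, -2.6]
gripper_width: 39.8
gripper_force: 25.0
```

```bash
python3 - <<'E'
from h import *
o=ctrl.observe(); print(o["gripper_width"],o["wrist_force"],o["ee_pos"])
nest=531.1*ex+360.3*ey; print(nest)
p=nest-ex*10-ey*12; p[2]=100; print(p); go(p,A-90)
s=optics.snapshot("side"); t=optics.snapshot("top"); cv2.imwrite('pics/s6.png',np.vstack([cv2.resize(s["pixels"][200:400,120:390],(540,400))]))
E
```

```text
39.75679253369962 [ 0.05218197  0.64240678 -2.62150434] [ 478.7256547  -280.34863329  164.288347  ]
[583.74927473 266.68349078   0.        ]
[571.8880894 256.5192258 100.       ]
pos [ 478.7 -280.3  164.3] shift n [3.608 0.423 0.427] turn n [0.003 0.001 0.215] F [ 0.1  0.6 -2.6]
```

View pics/s6.png

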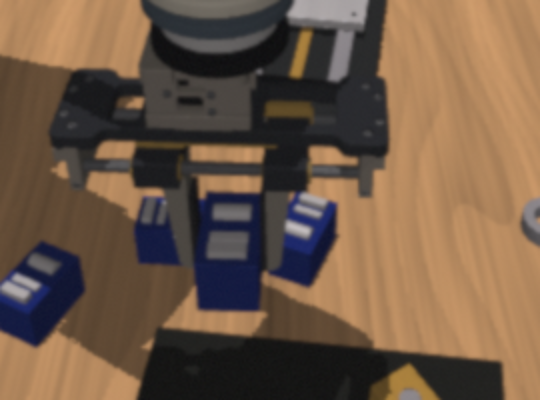

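>>> play_rows:
  motion:
    - [30,0.15,0.02,0,0,0,0]
    - [30,0.4,0.05,0,0,0,0]
    - [30,0.7,0.08,0,0,0,0]
    - [30,1,0.11,0,0,0,0]

```text
clock: 11.55
ee_pos: [502.1, -129.9, 161.8]
orientation: [[0.055, 0.998, -0.003], [0.998, -0.055, 0.001], [0.001, -0.003, -1.0]]
wrist_force: [0.3, 0.9, -2.8]
gripper_width: 39.7
gripper_force: 25.0
```

>>> play_rows:
  motion:
    - [30,0.3,0.04,0,0,0,0]
    - [30,0.6,0.08,0,0,0,0]
    - [30,0.9,0.11,0,0,0,0]
    - [30,1,0.12,0,0,0,0]

```text
clock: 12.05
ee_pos: [528.5, 19.5, 161.9]
orientation: [[0.053, 0.999, -0.003], [0.999, -0.053, 0.0], [0.0, -0.003, -1.0]]
wrist_force: [-0.2, -0.8, -2.9]
gripper_width: 39.6
gripper_force: 25.0
```

>>> play_rows:
  motion:
    - [30,0.3,0.04,0,0,0,0.05]
    - [30,0.6,0.08,0,0,0,0.12]
    - [30,0.9,0.11,0,0,0,0.18]
    - [30,1,0.12,0,0,0,0.21]
    - [30,1,0.12,0,0,0,0.21]

```text
clock: 12.68
ee_pos: [554.9, 166.3, 162.3]
orientation: [[0.163, 0.987, -0.002], [0.987, -0.163, -0.001], [-0.001, -0.002, -1.0]]
wrist_force: [-0.1, -0.0, -2.5]
gripper_width: 39.7
gripper_force: 25.0
```

```bash
python3 - <<'E'
from h import *
p=531.1*ex+360.3*ey-ex*10-ey*12; p[2]=100; go(p,A-90)
E
```

```text
pos [554.9 166.3 162.3] shift n [0.612 0.015 0.414] turn n [-0.003  0.002  0.008] F [-0.1 -0.  -2.5]
```

>>> play_rows:
  motion:
    - [30,0.3,0.01,0,0,0,0.008]
    - [30,0.55,0.015,0,0,0,0.008]
    - [30,0.612,0.015,0.15,0,0,0.008]
    - [30,0.612,0.015,0.3,0,0,0.008]
    - [30,0.612,0.015,0.41,0,0,0.008]
    - [30,0.612,0.015,0.41,0,0,0.008]

```text
clock: 13.42
ee_pos: [571.8, 254.9, 100.5]
orientation: [[0.169, 0.986, -0.003], [0.986, -0.169, -0.001], [-0.002, -0.003, -1.0]]
wrist_force: [-0.1, -1.3, -2.9]
gripper_width: 40.2
gripper_force: 25.0
```

```bash
python3 - <<'E'
from h import *
p=531.1*ex+360.3*ey-ex*10-ey*12; p[2]=72; go(p,A-90)
s=optics.snapshot("side"); cv2.imwrite('pics/s7.png',cv2.resize(s["pixels"][130:280,200:350],None,fx=4,fy=4))
E
```

```text
pos [571.8 254.9 100.5] shift n [ 0.011 -0.001  0.19 ] turn n [-0.005  0.004 -0.004] F [-0.1 -1.3 -2.9]
```

View pics/s7.png

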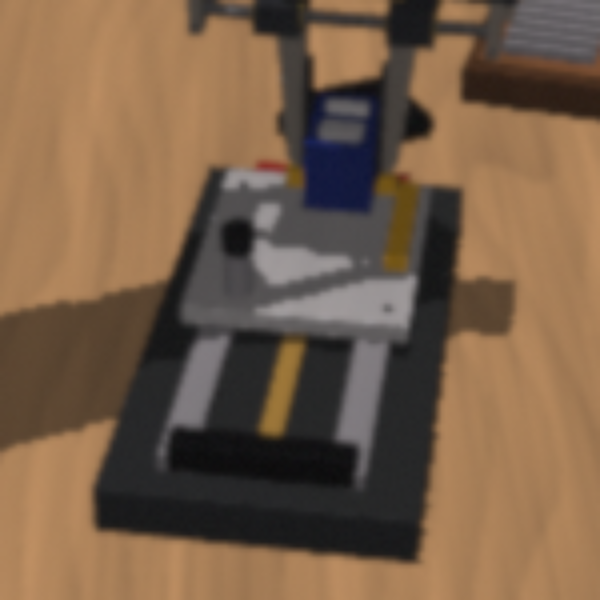

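>>> play_rows:
  motion:
    - [30,0,0,0.08,0,0,0]
    - [30,0,0,0.16,0,0,0]
    - [30,0,0,0.185,0,0,0]
    - [30,0,0,0.195,0,0,0]
    - [30,0,0,0.195,0,0,0]

```text
clock: 14.1
ee_pos: [572.8, 256.5, 72.9]
orientation: [[0.168, 0.986, 0.0], [0.986, -0.168, 0.0], [0.0, 0.0, -1.0]]
wrist_force: [-0.5, 1.0, -2.4]
gripper_width: 39.7
gripper_force: 25.0
```

>>> play_rows:
  motion:
    - [30,0,0,0.006,0,0,0]
    - [30,0,0,0.009,0,0,0]
    - [30,0,0,0.009,0,0,0]

```text
clock: 14.48
ee_pos: [572.8, 256.4, 71.6]
orientation: [[0.168, 0.986, 0.0], [0.986, -0.168, 0.0], [0.0, 0.0, -1.0]]
wrist_force: [0.0, 0.2, -2.3]
gripper_width: 39.9
gripper_force: 25.0
```

>>> play_rows:
  motion:
    - [30,0,0,0.006,0,0,0]
    - [30,0,0,0.01,0,0,0]
    - [30,0,0,0.01,0,0,0]

```text
clock: 14.85
ee_pos: [572.7, 256.4, 69.9]
orientation: [[0.168, 0.986, -0.0], [0.986, -0.168, -0.0], [-0.0, -0.0, -1.0]]
wrist_force: [0.1, -0.4, -1.9]
gripper_width: 40.2
gripper_force: 25.0
```

>>> play_rows:
  motion:
    - [30,0,0,0.004,0,0,0]
    - [30,0,0,0.004,0,0,0]

```text
clock: 15.1
ee_pos: [572.8, 256.4, 69.4]
orientation: [[0.168, 0.986, 0.0], [0.986, -0.168, 0.0], [0.0, 0.0, -1.0]]
wrist_force: [0.4, -0.0, -1.4]
gripper_width: 40.2
gripper_force: 25.0
```

>>> play_rows:
  motion:
    - [30,0,0,0.004,0,0,0]
    - [30,0,0,0.004,0,0,0]
    - [30,0,0,0.004,0,0,0]

```text
clock: 15.48
ee_pos: [572.8, 256.5, 69.4]
orientation: [[0.168, 0.986, 0.0], [0.986, -0.168, 0.0], [0.0, 0.0, -1.0]]
wrist_force: [-2.4, -1.0, 5.7]
gripper_width: 39.6
gripper_force: 25.0
```

>>> play_rows:
  motion:
    - [30,0,0,-0.004,0,0,0]
    - [30,0.01,0,-0.004,0,0,0]
    - [30,0.02,0,-0.004,0,0,0]
    - [30,0.03,0,-0.004,0,0,0]
    - [30,0.04,0,-0.004,0,0,0]
    - [30,0.05,0,-0.004,0,0,0]
    - [30,0.05,0,-0.004,0,0,0]

```text
clock: 16.35
ee_pos: [574.1, 264.1, 69.4]
orientation: [[0.168, 0.986, 0.0], [0.986, -0.168, 0.0], [0.0, 0.0, -1.0]]
wrist_force: [-0.2, -0.8, 1.3]
gripper_width: 39.7
gripper_force: 25.0
```

>>> play_rows:
  motion:
    - [30,0.004,0,0,0,0,0]
    - [30,0.008,0,0,0,0,0]
    - [30,0.012,0,0,0,0,0]
    - [30,0.012,0,0,0,0,0]

```text
clock: 16.85
ee_pos: [574.3, 265.6, 69.5]
orientation: [[0.168, 0.986, 0.0], [0.986, -0.168, 0.0], [0.0, 0.0, -1.0]]
wrist_force: [-0.4, -2.8, 3.3]
gripper_width: 39.9
gripper_force: 25.0
```

>>> play_rows:
  motion:
    - [30,0.004,0,-0.002,0,0,0]
    - [30,0.008,0,-0.002,0,0,0]
    - [30,0.012,0,-0.002,0,0,0]
    - [30,0.012,0,-0.002,0,0,0]

```text
clock: 17.35
ee_pos: [574.4, 267.3, 69.5]
orientation: [[0.168, 0.986, -0.0], [0.986, -0.168, -0.0], [-0.0, -0.0, -1.0]]
wrist_force: [0.4, -1.3, -1.0]
gripper_width: 39.7
gripper_force: 25.0
```

>>> play_rows:
  motion:
    - [30,0.004,0,-0.001,0,0,0]
    - [30,0.008,0,-0.001,0,0,0]
    - [30,0.008,0,-0.001,0,0,0]

```text
clock: 17.73
ee_pos: [574.4, 267.4, 69.6]
orientation: [[0.168, 0.986, -0.001], [0.986, -0.168, -0.002], [-0.002, -0.001, -1.0]]
wrist_force: [-0.2, -5.9, -0.1]
gripper_width: 39.6
gripper_force: 25.0
```

>>> play_rows:
  motion:
    - [30,-0.006,0,0,0,0,0]
    - [30,-0.006,0.01,0,0,0,0]
    - [30,-0.006,0.02,0,0,0,0]
    - [30,-0.006,0.03,0,0,0,0]
    - [30,-0.006,0.04,0,0,0,0]
    - [30,-0.006,0.045,0,0,0,0]
    - [30,-0.006,0.045,0,0,0,0]

```text
clock: 18.6
ee_pos: [581.1, 266.3, 69.6]
orientation: [[0.168, 0.986, -0.001], [0.986, -0.168, -0.0], [-0.001, -0.001, -1.0]]
wrist_force: [-3.3, -4.2, -2.8]
gripper_width: 40.0
gripper_force: 25.0
```

>>> play_rows:
  motion:
    - [30,0,0.004,0,0,0,0]
    - [30,0,0.008,0,0,0,0]
    - [30,0,0.012,0,0,0,0]
    - [30,0,0.012,0,0,0,0]

```text
clock: 19.1
ee_pos: [582.8, 266.0, 69.7]
orientation: [[0.168, 0.986, -0.001], [0.986, -0.168, -0.0], [-0.001, -0.001, -1.0]]
wrist_force: [-2.9, -3.1, -3.9]
gripper_width: 39.8
gripper_force: 25.0
```

>>> play_rows:
  motion:
    - [30,0,0.004,0,0,0,0]
    - [30,0,0.008,0,0,0,0]
    - [30,0,0.008,0,0,0,0]

```text
clock: 19.48
ee_pos: [583.3, 265.9, 69.6]
orientation: [[0.168, 0.986, -0.002], [0.986, -0.168, -0.0], [-0.001, -0.002, -1.0]]
wrist_force: [-5.9, -3.6, -1.0]
gripper_width: 39.7
gripper_force: 25.0
```

>>> play_rows:
  motion:
    - [30,0,0.004,0,0,0,0]
    - [30,0,0.008,0,0,0,0]
    - [30,0,0.008,0,0,0,0]

```text
clock: 19.85
ee_pos: [583.4, 265.9, 69.7]
orientation: [[0.168, 0.986, -0.004], [0.986, -0.168, -0.0], [-0.001, -0.004, -1.0]]
wrist_force: [-10.3, -1.9, 2.6]
gripper_width: 39.7
gripper_force: 25.0
```

>>> play_rows:
  motion:
    - [30,0.004,0,0,0,0,0]
    - [30,0.008,0.001,0,0,0,0]
    - [30,0.012,0.002,0,0,0,0]
    - [30,0.012,0.002,0,0,0,0]
    - [30,0.012,0.002,0,0,0,0]

```text
clock: 20.48
ee_pos: [583.4, 265.9, 69.6]
orientation: [[0.168, 0.986, -0.005], [0.986, -0.168, -0.003], [-0.004, -0.005, -1.0]]
wrist_force: [-12.1, -9.9, 6.4]
gripper_width: 39.9
gripper_force: 25.0
```

```bash
python3 - <<'E'
from h import *
o=ctrl.observe(); f=o["wrist_force"]; print("Fu,Fv,Fz",f@ex,f@ey,f[2],"T",o["ft_torque"],"uv",o["ee_pos"]@ex,o["ee_pos"]@ey)
s=optics.snapshot("side"); t=optics.snapshot("top")
cv2.imwrite('pics/f8.png',np.hstack([cv2.resize(s["pixels"][150:240,220:320],(400,360)),cv2.resize(t["pixels"][155:245,150:250],(400,360))]))
E
```

```text
Fu,Fv,Fz -10.250136239140543 -11.781433935567453 6.4126325698929385 T [-1.65356569  2.24118267  0.13726962] uv 530.8764597307704 359.49949297850264
```

View pics/f8.png

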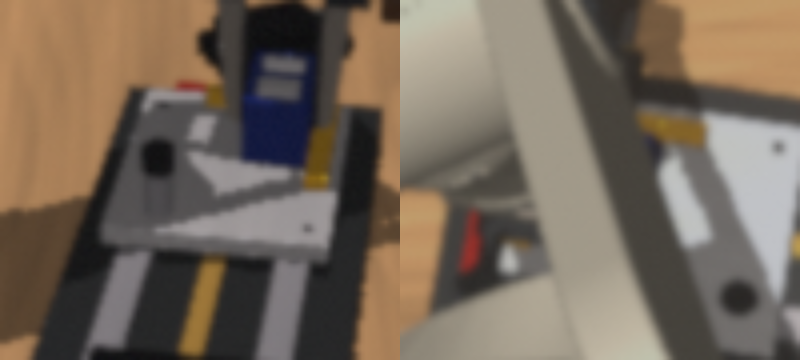

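The specimen sits in the corner (block at about (278,105), touching the side stop at (318,150)). Bearing down is somewhat high, so I lift slightly and push a bit more on both.

>>> play_rows:
  motion:
    - [30,0.002,0.002,-0.003,0,0,0]
    - [30,0.005,0.005,-0.004,0,0,0]
    - [30,0.008,0.008,-0.005,0,0,0]
    - [30,0.008,0.008,-0.005,0,0,0]
    - [30,0.008,0.008,-0.005,0,0,0]
    - [30,0.008,0.008,-0.005,0,0,0]

```text
clock: 21.32
ee_pos: [583.4, 266.0, 69.7]
orientation: [[0.168, 0.986, -0.008], [0.986, -0.168, -0.005], [-0.006, -0.007, -1.0]]
wrist_force: [-14.4, -12.1, 5.1]
gripper_width: 39.7
gripper_force: 25.0
```

```bash
python3 - <<'E'
from h import *
o=ctrl.observe(); f=o["wrist_force"]; print("Fu,Fv,Fz",f@ex,f@ey,f[2],"T",o["ft_torque"],"uv",o["ee_pos"]@ex,o["ee_pos"]@ey,np.degrees(np.arctan2(o["orientation"][1,0],o["orientation"][0,0])),o["orientation"][:,2])
E
```

```text
Fu,Fv,Fz -12.140648190748108 -14.321208183786876 5.145001273660599 T [-2.13634846  2.65895648  0.10133899] uv 530.9152864798185 359.5549790386654 80.31959141998242 [-0.00819588 -0.0046497  -0.9999556 ]
```

>>> play_rows:
  motion:
    - [30,0.002,0.003,-0.002,0,0,0]
    - [30,0.003,0.006,-0.004,0,0,0]
    - [30,0.003,0.006,-0.005,0,0,0]
    - [30,0.003,0.006,-0.005,0,0,0]
    - [30,0.003,0.006,-0.005,0,0,0]
    - [30,0.003,0.006,-0.005,0,0,0]
    - [30,0.003,0.006,-0.005,0,0,0]
    - [30,0.003,0.006,-0.005,0,0,0]

```text
clock: 22.32
ee_pos: [583.5, 266.0, 69.8]
orientation: [[0.168, 0.986, -0.01], [0.986, -0.168, -0.005], [-0.007, -0.009, -1.0]]
wrist_force: [-16.2, -10.8, 2.7]
gripper_width: 39.6
gripper_force: 25.0
```

```bash
python3 - <<'E'
from h import *
o=ctrl.observe(); f=o["wrist_force"]; print("Fu,Fv,Fz",f@ex,f@ey,f[2],"T",o["ft_torque"],"uv",o["ee_pos"]@ex,o["ee_pos"]@ey,o["joint_velocities"])
E
```

```text
Fu,Fv,Fz -14.214192590544178 -13.338874342630781 2.6570124541181204 T [-2.12738454  2.91130007  0.08186424] uv 530.9442445988512 359.62963039485567 [ 0.05656198 -0.00592482 -0.0142212   0.04878328  0.0460319  -0.06085143]
```

>>> play_rows:
  motion:
    - [30,0.003,0,-0.001,0,0,0]
    - [30,0.006,0,-0.002,0,0,0]
    - [30,0.006,0,-0.002,0,0,0]
    - [30,0.006,0,-0.002,0,0,0]
    - [30,0.006,0,-0.002,0,0,0]
    - [30,0.006,0,-0.002,0,0,0]

```text
clock: 23.08
ee_pos: [583.5, 266.1, 69.8]
orientation: [[0.168, 0.986, -0.011], [0.986, -0.168, -0.006], [-0.008, -0.009, -1.0]]
wrist_force: [-15.1, -14.4, 1.8]
gripper_width: 40.1
gripper_force: 25.0
```

```bash
python3 - <<'E'
from h import *
from plant import hand_in
o=ctrl.observe(); f=o["wrist_force"]; print("Fu,Fv,Fz",f@ex,f@ey,f[2],"uv",o["ee_pos"]@ex,o["ee_pos"]@ey)
if -25<f@ex<-10 and -25<f@ey<-12 and f[2]<5: print(hand_in())
E
```

```text
Fu,Fv,Fz -12.453759278478056 -16.690987962769906 1.7845999467978055 uv 530.9272796917663 359.7155255953737
the job is handed in; nothing more can be done
None
```

I pushed the carriage home and am still holding the specimen pressed into the corner, with about 12 N toward the side stop and 17 N toward the end stop at the wrist. I handed the job in at about 23 s; no verdict came back.

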